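# Blow the dust off a model hull and rack it for painting

## Robot

A 7-joint arm with a two-finger parallel gripper is mounted at the origin on the work surface. World frame = base frame: x ahead of the robot, y to its left, z up, the work surface at z = 0. Lengths are in m, angles in rad, forces in N, time in s.
With the tool pointing down it reaches from about 0.425 to 1.025 m from the base axis. Payload 3.6 kg.
Tool frame: the origin (TCP) lies at the very end of the fingers, on their centre line; the grasp point (between the pads) lies 19 mm behind it; z points along the fingers, y is the line along which they close (so a half turn about z gives the same grasp; the last joint's range is limited). The gripper opens to 85 mm and grips with 20 to 120 N. Pads are 22 mm wide; open, the fingers measure 114 mm over their backs; the gripper's body (76 mm by 85 mm) begins 54 mm behind the grasp point. The pads swing forward as they close: fully open they stand 13 mm farther back than shut.
Start: joints at [-1.317, 0.591, 0.048, 1.609, -0.033, 0.943, -0.034], TCP at [0.247, 0.682, 0.207] pointing down, gripper open.
Joint ranges: [-2.69, 2.69], [-0.47, 2.24], [-1.27, 1.36], [0.19, 2.51], [-1.53, 4.68], [0.08, 2.07], [-3.09, 3.09]. Speed limits (rad/s): [2.57, 2.57, 3.14, 3.14, 3.14, 3.14, 3.14].

## Interface

Orientations are given as a rotation vector (axis times angle).
In Python, from cell import get_obs, camera, camera_info, hand_in gives the robot as it stands.
- The arm moves only by the tool drive_tool, never from a script. Its argument "plan" is a list that holds one entry, the list of rows, each a list of 7 numbers: the opening, from 0 (shut) to 1 (fully open), then the shift along the tool's x, y, z in units of 40 cm (1.0 is 40 cm), then the turn, a rotation vector about the tool's x, y, z in units of 90 degrees (1.0 is 90 degrees). In form: [[[claw, dx, dy, dz, wx, wy, wz], ...]]. A call has 1 to 5 rows; each row is the pose to reach, as a shift and turn from the pose commanded when the call began, along the tool's axes at that moment; what a row does not reach only later rows make up. A row lasts 1/8 s, in which the tool goes at most 62.5 mm and 10.7 degrees, less where a joint would pass 70% of its speed; a pose out of reach is approached as far as the arm can. A call with a number of a shift or a turn outside -1 to 1 is refused whole. A call with a gripper value outside its range is refused whole. The fingers move at their own pace and stop on an object; "grip_force" is the grip in N (left out, the last holds). Time passes only in rows, so rows that repeat a pose let the fingers close. It gives the time, the measured TCP pose, the force, the opening and the grip force at its end, in the units of the state.
- get_obs(): the state, without advancing time (a new reading comes with each control period).
- camera(name): name is "scene" or "top" or "wrist"; returns (picture, depth): 420x560x3 uint8, red, green, blue; 420x560 float32, m along the optical axis (not along the pixel's ray), 0 where there is no reading.
- camera_info(name): a dict with "camera_matrix" (3x3 intrinsics, pixels), "distortion" ([k1, k2, p1, p2, k3] as OpenCV has them; the pictures are not rectified), "position" and "rotation" of the camera in the world; the wrist camera has in their place "T_tool_cam" (4x4, takes a point from camera to tool coordinates, whose origin is the TCP and whose axes are the flange's). Camera axes: x right, y up, looking along -z (the intrinsics and any distortion apply to the point x, -y, -z); pixel columns grow to the right and rows downward; lengths in m; the calibration is good to about 2 mm. A picture is of the moment at which its call begins: read the wrist's pose just before it. camera_info takes no time and is no camera call.
- hand_in(): hands the job in; it is judged then, once.
The state is a dict: "time_s": time; "joint_positions": joint angles; "dq": joint speeds; "joint_efforts": joint torques, N m; "tcp_pos": TCP position; "tool_rot": TCP orientation; "ft_force": force on the tool from outside, world axes, zero at the start; "moment": the same for the moment, N m; "grip_width": opening from 0.0 (shut) to 1.0 (fully open); "gripper_force": force on a finger pad.
Only numpy, scipy, OpenCV 4.12 (cv2) and the standard library are available. Lean on these libraries where they do the work, as an engineer would, in place of code of your own. Each camera call takes 0.05 s, during which the arm holds its last target. There are 200 camera calls.

## Task

Set the bare wooden model hull upright and broadside in the dusting cradle in front of the air gun's nozzle, let go of it, then squeeze the gun's red trigger fully home, hold it there for a good second and let it spring back. Then put that hull upright in whichever cradle of the two-cradle painting board is empty. Pull the trigger only while the hull stands in the dusting cradle, and leave the white hull, the jar, the glue bottle and the spool where they are.

Things in the scene. Friction and masses are not known exactly. Their poses are not given: they have to be found in the camera images.
- hull_bare: Bare wooden model boat hull, 130 mm long, 34 mm wide at the deck (20 mm at the flat bottom), 36 mm high, about 150 g; it lies on the green mat (3 mm thick) at the start. Origin: middle of its underside. x runs along its length to the bow, z up to its deck. Its sides are parallel over the middle 60 mm: take it there, across y.
- hull_white: A finished hull of the same shape and size, painted white with a red band; stands in one of the two painting cradles. Same frame.
- dust_seat (a point): Middle of the dusting cradle's seat, 40 mm above the table, where the middle of the hull's underside rests; the hull lies along point y, bow either way. Two saddles (12 mm thick, 70 mm apart along y) with side posts 44 mm apart along x, 14 mm higher than the seat; 28 mm free below the seat between them. z up; +x points to the air gun, whose nozzle ends 113 mm away in x, 83 mm above the seat.
- seat_a (a point): Middle of the seat of one painting cradle, 40 mm above the table; saddles and posts as at the dusting cradle, but here the hull lies along point x, bow either way (saddles 70 mm apart along x, posts 44 mm apart along y). z up.
- seat_b (a point): The same for the other painting cradle, on the same board, 110 mm from seat_a along -y. One of the two is empty (a round white paper lies under it), the other holds hull_white.
- grip_mid (a point): Middle of the air gun's fixed blue grip. The gun is clamped on its side, barrel sloping down 30 deg to the nozzle. x: back along the barrel, rising 30 deg; y: level, along the grip away from the barrel; z: square to both, 30 deg from vertical. Grip 28 mm thick in x, 24 in z; runs 47 mm either way in y. Trigger on its -x side. Squeeze along x, coming in along -z, one finger behind the grip.
- trigger_face (a point): Middle of the red trigger's front face, where a finger presses, 40 mm from the hinge; it moves with the trigger. Released it is 46 mm from grip_mid along -x (60 mm over grip and trigger), fully squeezed about 32 mm (46 mm over both). The blade is 10 mm thick, 16 mm along the gun's z, ends 22 mm farther along the grip. About 7 N here squeezes it home.
- trigger (a joint): Trigger angle in rad: 0 released, 0.34 fully squeezed (stop). A spring returns it.
- jar: Small paint jar, 48 mm across, 55 mm high; origin at the centre of its underside. Leave alone.
- glue: Glue bottle, 42 mm across, 120 mm high; origin at the centre of its underside. Leave alone.
- spool: Wooden spool, 40 mm across, 40 mm high; origin at the centre of its underside. Leave alone.
There are look-alikes about, which are no part of the job. There is more than one size of the hull_bare; the one meant has the size given above.

How it is judged:
On the way, in this order (a step that is already met when the one before it is completed fails the run):
1. the bare hull stands in the dusting cradle, released (horizontal distance between hull_bare and dust_seat below 0.016 m and z of hull_bare in the frame of dust_seat between -0.005 and 0.005 m and angle between the x axis of hull_bare and the y axis of dust_seat, either way round below 0.15 rad and angle between hull_bare's own z axis and vertical below 0.12 rad and contact force between the fingers and hull_bare below 0.2 N), for 0.2 s.
2. the trigger is squeezed home (over 0.26 rad) for 0.7 s with the hull in the dusting cradle (horizontal distance between hull_bare and dust_seat below 0.016 m and z of hull_bare in the frame of dust_seat between -0.005 and 0.005 m and angle between the x axis of hull_bare and the y axis of dust_seat, either way round below 0.15 rad and angle between hull_bare's own z axis and vertical below 0.12 rad and value of joint trigger above 0.26 rad), for 0.7 s.
3. the trigger is let go and springs back (below 0.04 rad), the hull still in the dusting cradle (horizontal distance between hull_bare and dust_seat below 0.016 m and z of hull_bare in the frame of dust_seat between -0.005 and 0.005 m and angle between the x axis of hull_bare and the y axis of dust_seat, either way round below 0.15 rad and angle between hull_bare's own z axis and vertical below 0.12 rad and value of joint trigger below 0.04 rad), for 0.1 s.
At the end, for the whole second after the job is handed in: The bare hull stands upright in the painting cradle that was empty (within 16 mm of the seat's middle, 5 mm of its height, 0.15 rad along it, upright to 0.12 rad), at rest and released; the white hull stands in the other; the trigger is back (below 0.04 rad) (((horizontal distance between hull_bare and seat_a below 0.016 m and z of hull_bare in the frame of seat_a between -0.005 and 0.005 m and angle between the x axis of hull_bare and the x axis of seat_a, either way round below 0.15 rad and angle between each of hull_bare, hull_white's own z axis and vertical below 0.12 rad and horizontal distance between hull_white and seat_b below 0.016 m and z of hull_white in the frame of seat_b between -0.005 and 0.005 m and angle between the x axis of hull_white and the x axis of seat_b, either way round below 0.15 rad) or (horizontal distance between hull_bare and seat_b below 0.016 m and z of hull_bare in the frame of seat_b between -0.005 and 0.005 m and angle between the x axis of hull_bare and the x axis of seat_b, either way round below 0.15 rad and angle between each of hull_bare, hull_white's own z axis and vertical below 0.12 rad and horizontal distance between hull_white and seat_a below 0.016 m and z of hull_white in the frame of seat_a between -0.005 and 0.005 m and angle between the x axis of hull_white and the x axis of seat_a, either way round below 0.15 rad)) and linear speed of hull_bare below 0.02 m/s and value of joint trigger below 0.04 rad and contact force between the fingers and hull_bare below 0.2 N); the robot touches nothing.
It fails at once if the trigger is pulled (over 0.12 rad) while the bare hull is more than 30 mm from its place in the dusting cradle (value of joint trigger above 0.12 rad and distance between hull_bare and dust_seat above 0.03 m).
It fails at once if the white hull is moved by more than 12 mm (distance of hull_white from where it was at the start of the episode above 0.012 m).
It fails at once if the jar, the glue bottle or the spool is moved by more than 20 mm (distance of any of jar, glue, spool from where it was at the start of the episode above 0.02 m).
It also fails if it takes over 64 s, if anything falls off the work surface, if the arm or the gripper's body presses on something with over 40 N, if the wrist force passes 120 N, or if a joint passes its speed limit or range.

## Working session

There is one attempt and no reset: what is moved stays moved. The work goes in short steps, Python scripts to look and compute and a tool call to move; the robot and the scene stay as the last step left them, time stands still between calls to the robot, and variables do not carry over. Pictures are saved under pics/ and viewed, at most 10 in all, crops included, and the job is handed in when it is done.

Besides the shell and the picture viewer there is one more tool, called after "Call:" as name([rows], argument=value, ...), one row to a line, values as JSON. drive_tool: Moves the arm, as the interface text tells. Its arguments: {"type":"object","properties":{"plan":{"type":"array"},"grip_force":{"type":"number"}},"required":["plan"]}

```bash
mkdir -p pics; ls; cat > h.py <<'E'
import numpy as np, cv2
from scipy.spatial.transform import Rotation as R
from cell import get_obs, camera, camera_info, hand_in
def shot(name, tag):
    o=get_obs(); p,d=camera(name); cv2.imwrite(f'pics/{tag}.png',p[:,:,::-1]); 
    i=camera_info(name)
    if 'position' in i: Rw=np.array(i['rotation']); t=np.array(i['position'])
    else:
        T=np.array(i['T_tool_cam']); Rt=R.from_rotvec(o['tool_rot']).as_matrix()
        Rw=Rt@T[:3,:3]; t=Rt@T[:3,3]+np.array(o['tcp_pos'])
    if Rw.shape!=(3,3): Rw=R.from_rotvec(Rw).as_matrix() if Rw.size==3 else R.from_quat(Rw).as_matrix()
    np.savez(f'pics/{tag}.npz',p=p,d=d,R=Rw,t=t,K=np.array(i['camera_matrix']),D=np.array(i['distortion']))
def load(tag): return np.load(f'pics/{tag}.npz')
def rays(s,uv):
    n=cv2.undistortPoints(np.float64(uv).reshape(-1,1,2),s['K'],s['D'])[:,0]
    return np.c_[n[:,0],-n[:,1],-np.ones(len(n))]@s['R'].T
def onz(s,uv,z):
    r=rays(s,uv); return s['t']+r*((z-s['t'][2])/r[:,2])[:,None]
def pts(s,uv):
    uv=np.atleast_2d(uv); r=rays(s,uv); d=s['d'][np.int32(uv[:,1]),np.int32(uv[:,0])]; return s['t']+r*d[:,None]
def cloud(s):
    h,w=s['d'].shape; u,v=np.meshgrid(np.arange(w),np.arange(h)); uv=np.c_[u.ravel(),v.ravel()]
    P=pts(s,uv).reshape(h,w,3); P[s['d']==0]=np.nan; return P
def proj(s,X):
    c=(np.atleast_2d(X)-s['t'])@s['R']; c=c*[1,-1,-1]
    return cv2.projectPoints(c,np.zeros(3),np.zeros(3),s['K'],s['D'])[0][:,0]
E
python3 - <<'E'
from h import *
for n in('top','scene'):
    shot(n,n+'0'); s=load(n+'0'); print(n,s['t'],s['R'].round(2).tolist(),s['K'][0,0],s['D'])
o=get_obs(); print(o)
a=load('top0')['p'];b=load('scene0')['p']
cv2.imwrite('pics/v1.png',cv2.resize(a,(800,600),interpolation=2)[:,:,::-1]);cv2.imwrite('pics/v2.png',cv2.resize(b,(800,600),interpolation=2)[:,:,::-1])
E
```

```text
pics
top [0.41821045 0.07901912 1.70852697] [[0.02, 0.99, -0.1], [-1.0, 0.02, -0.0], [-0.0, 0.1, 0.99]] 483.66561006802095 [-0.02351758  0.          0.          0.          0.        ]
scene [1.2687731  1.06354788 0.91179506] [[-0.82, -0.33, 0.47], [0.57, -0.45, 0.69], [-0.02, 0.83, 0.55]] 475.60216005383825 [-0.14616501  0.          0.          0.          0.        ]
{'time_s': 0.1, 'joint_positions': array([-1.31651996,  0.59201035,  0.04827934,  1.60971802, -0.03330498,
        0.94270797, -0.03369193]), 'dq': array([-1.35686158e-05, -2.13255562e-03,  9.43053915e-04, -2.95313800e-03,
        9.52653435e-04, -1.46382307e-03, -6.82050881e-04]), 'joint_efforts': array([ 5.34963139e-03, -5.49994397e+01,  1.55327965e+00, -1.98823857e+01,
        9.68567067e-03,  3.79813238e-03, -7.93360471e-06]), 'tcp_pos': array([0.24678753, 0.68084306, 0.20615794]), 'tool_rot': array([-0.54332881, -3.09398877,  0.00317756]), 'ft_force': array([-0.08661988,  0.47984317, -0.24671051]), 'moment': array([ 0.00400714, -0.01232507, -0.01362909]), 'gripper_force': 0.0, 'grip_width': 1.00328262438874}
```

View pics/v1.png

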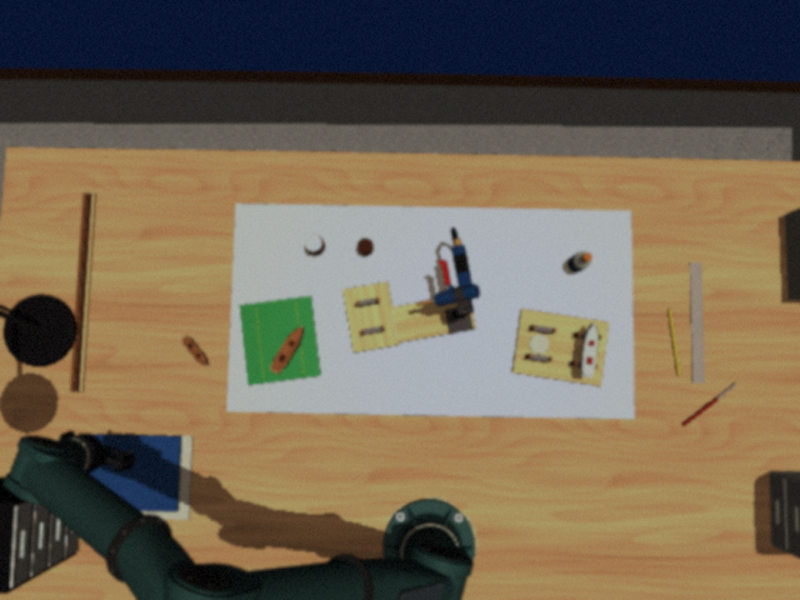

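View pics/v2.png

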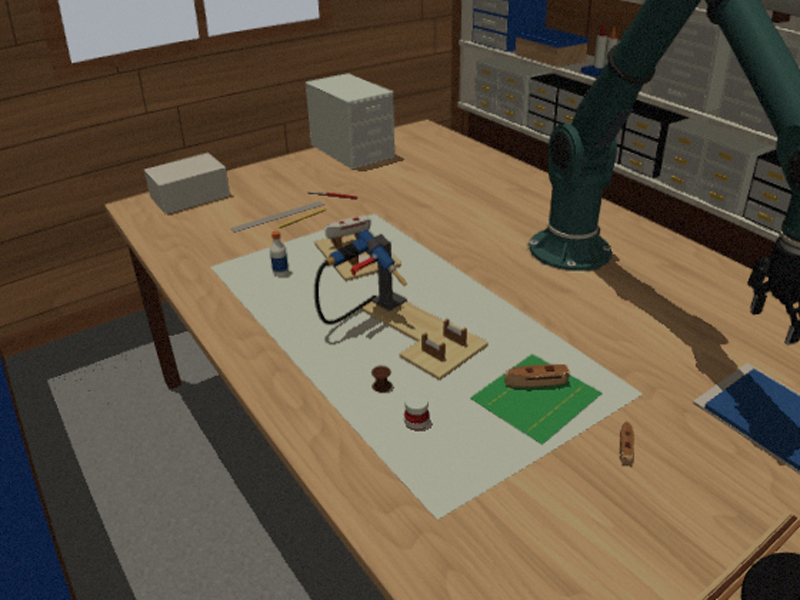

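The top view shows two bare hulls. One is on the green mat at about (288,350), looks about 130 mm long, and is the candidate. The other is off the mat at (195,350), is clearly shorter, and is the look-alike. The white hull is at (590,350), the empty cradle with the white paper at (540,345), the dusting cradle at (370,315) and the trigger at (443,270). I'll confirm the hull with a measurement and a crop.

```bash
python3 - <<'E'
from h import *
s=load('top0'); P=cloud(s)
for n,u in dict(hull=(288,350),small=(195,350),dust=(370,315),trig=(443,270),gripb=(462,268),empty=(540,345),white=(590,350),glue=(580,262),jar=(315,245),spool=(365,246),post=(460,320),gunbody=(455,295)).items():
    u=np.array(u)*.7; q=P[int(u[1])-2:int(u[1])+3,int(u[0])-2:int(u[0])+3].reshape(-1,3); print(n,np.nanmedian(q,0).round(3),np.nanmax(q[:,2]).round(3))
# hull extents from colour+height
hsv=cv2.cvtColor(s['p'],cv2.COLOR_RGB2HSV)
for n,(u,v,w) in dict(hull=(201,245,30),small=(136,245,14)).items():
    b=np.zeros(hsv.shape[:2],bool); b[v-w:v+w,u-w:u+w]=1
    print(n,hsv[v,u])
    m=b&(hsv[...,0]<16)&(hsv[...,1]>110)&(hsv[...,2]<190)
    uv=np.argwhere(m)[:,::-1]; X=onz(s,uv,.039 if n=='hull' else .015)
    print(len(uv),cv2.minAreaRect(np.float32(X[:,:2])), 'z pct',np.nanpercentile(P[m][:,2],[5,50,95]).round(3))
b=load('scene0')['p'][210:350,320:460]; a=s['p'][205:285,110:225]
im=np.hstack([cv2.resize(a,(552,400),interpolation=2)[:,:400],cv2.resize(b,(400,400),interpolation=2)])
cv2.imwrite('pics/v3.png',im[:,:,::-1])
E
```

```text
hull [0.463 0.347 0.04 ] 0.045
small [0.459 0.576 0.026] 0.031
dust [0.551 0.15  0.011] 0.018
trig [ 0.648 -0.022  0.169] 0.178
gripb [ 0.645 -0.057  0.201] 0.207
empty [ 0.486 -0.268  0.013] 0.021
white [ 0.475 -0.374  0.076] 0.086
glue [ 0.681 -0.349  0.085] 0.108
jar [0.716 0.287 0.055] 0.066
spool [0.718 0.167 0.04 ] 0.045
post [ 0.542 -0.071  0.02 ] 0.049
gunbody [ 0.586 -0.043  0.189] 0.196
hull [ 11 170 132]
241 ((0.46169835329055786, 0.34634095430374146), (0.028356198221445084, 0.11570791900157928), 58.94318389892578) z pct [0.034 0.04  0.046]
small [ 11 170 123]
183 ((0.4525410532951355, 0.5870870351791382), (0.06973036378622055, 0.08069649338722229), 2.602128505706787) z pct [0.    0.024 0.031]
```

View pics/v3.png

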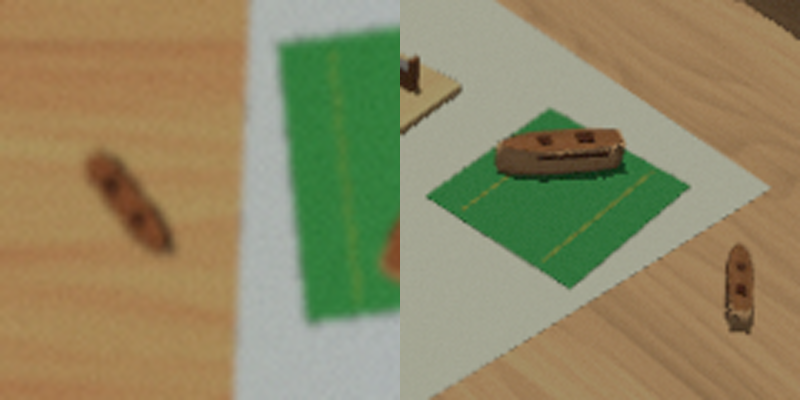

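The crop confirms it. The hull on the mat (left edge of the enlarged mat crop, centred in the scene crop) is upright and about 130 mm long, so it is the one meant. The hull on the wood is about 85 mm long, so it's the look-alike. Next come closer wrist views.

```bash
cat >> h.py <<'E'
def down(yaw): # tool z down, tool y at angle yaw in world
    y=np.array([np.cos(yaw),np.sin(yaw),0]); z=np.array([0,0,-1.]); return np.column_stack([np.cross(y,z),y,z])
def go(wps,start=None):
    o=get_obs(); p0=np.array(o['tcp_pos']); R0=R.from_rotvec(o['tool_rot']).as_matrix()
    if start is not None: p0,R0=start
    for p,Rm in wps:
        d=R0.T@(np.array(p)-p0); w=R.from_matrix(R0.T@Rm).as_rotvec()
        print('rel',(d/.4).round(4).tolist(),(w/(np.pi/2)).round(4).tolist(),'rows',round(np.linalg.norm(d)/.0625,1),round(np.degrees(np.linalg.norm(w))/10.7,1))
E
python3 - <<'E'
from h import *
T=np.array(camera_info('wrist')['T_tool_cam']);print(T.round(3).tolist(),camera_info('wrist')['camera_matrix'])
R0=R.from_rotvec(get_obs()['tool_rot']).as_matrix(); print(R0.round(3))
y=np.pi/2
for yy in(y,):
    go([((.46,.28,.36),down(yy)),((.56,.22,.36),down(yy))])
    go([((.56,-.03,.42),down(yy)),((.48,-.28,.36),down(yy))],((.46,.28,.36),down(yy)))
E
```

```text
[[0.0, 0.95, 0.312, 0.081], [1.0, -0.001, 0.001, -0.001], [0.001, 0.312, -0.95, -0.168], [0.0, 0.0, 0.0, 1.0]] [[324.17781535   0.         279.67336252]
 [  0.         324.17781535 213.13454727]
 [  0.           0.           1.        ]]
[[-0.94   0.341 -0.001]
 [ 0.341  0.94  -0.002]
 [-0.    -0.002 -1.   ]]
rel [-0.8426, -0.7613, -0.383] [-0.0013, -0.0002, -0.2213] rows 7.7 1.9
rel [-1.1288, -0.8172, -0.3828] [-0.0013, -0.0002, -0.2213] rows 9.2 1.9
rel [-0.25, -0.775, -0.15] [0.0, 0.0, 0.0] rows 5.3 0.0
rel [-0.05, -1.4, 0.0] [0.0, 0.0, 0.0] rows 9.0 0.0
```

Call:
drive_tool([
  [[1,-0.82,-0.8,-0.25,0,0,-0.22],[1,-0.82,-0.8,-0.25,0,0,-0.22],[1,-0.82,-0.8,-0.25,0,0,-0.22],[1,-0.82,-0.8,-0.25,0,0,-0.22],[1,-0.82,-0.8,-0.25,0,0,-0.22]],
])

```text
time_s: 0.72
tcp_pos: [0.3805, 0.4044, 0.2739]
tool_rot: [-0.004, -3.141, 0.001]
ft_force: [1.4, -0.5, -0.3]
grip_width: 0.999
gripper_force: 0.0
```

```bash
python3 - <<'E'
from h import *
shot('wrist','w0'); o=get_obs(); print(o['time_s'],o['tcp_pos'],o['joint_positions'])
y=np.pi/2
go([((.44,.25,.26),down(y))])
go([((.5,.02,.36),down(y)),((.43,-.26,.26),down(y))],((.44,.25,.26),down(y)))
E
```

```text
0.775 [0.38639941 0.39475149 0.27544748] [-0.88071449  0.29713559 -0.00203818  1.92766109  0.00953034  0.91954176
  0.66794027]
rel [-0.139, -0.3597, 0.0415] [-0.0041, 0.0024, -0.0092] rows 2.5 0.1
rel [-0.15, -0.575, -0.25] [0.0, 0.0, 0.0] rows 4.1 0.0
rel [0.025, -1.275, 0.0] [0.0, 0.0, 0.0] rows 8.2 0.0
```

Call:
drive_tool([
  [[1,-0.14,-0.34,0.04,0,0,0],[1,-0.14,-0.34,0.04,0,0,0],[1,-0.14,-0.34,0.04,0,0,0],[1,-0.14,-0.34,0.04,0,0,0]],
])

```text
time_s: 1.27
tcp_pos: [0.436, 0.2683, 0.2574]
tool_rot: [-0.011, -3.141, 0.002]
ft_force: [-0.6, 0.6, 0.5]
grip_width: 1.001
gripper_force: 0.0
```

```bash
python3 - <<'E'
from h import *
shot('wrist','w1'); o=get_obs(); print(o['time_s'],o['tcp_pos'],o['dq'].round(3))
y=np.pi/2
go([((.52,0.03,.36),down(y))])
E
```

```text
1.325 [0.43543416 0.27066469 0.2576688 ] [-0.028  0.004 -0.037 -0.018 -0.006 -0.001  0.001]
rel [-0.2134, -0.6009, -0.2561] [0.0002, -0.0003, -0.0022] rows 4.4 0.0
```

Call:
drive_tool([
  [[1,-0.2,-0.56,-0.25,0,0,0],[1,-0.2,-0.56,-0.25,0,0,0],[1,-0.2,-0.56,-0.25,0,0,0],[1,-0.2,-0.56,-0.25,0,0,0],[1,-0.2,-0.56,-0.25,0,0,0]],
])

```text
time_s: 1.95
tcp_pos: [0.5177, 0.0439, 0.3602]
tool_rot: [0.011, 3.136, -0.0]
ft_force: [-0.0, 0.3, -0.4]
grip_width: 1.0
gripper_force: 0.0
```

```bash
python3 - <<'E'
from h import *
shot('wrist','w2'); o=get_obs(); print(o['time_s'],o['tcp_pos'],o['dq'].round(3))
E
```

```text
2.0 [0.51689924 0.0455361  0.35934508] [-0.033  0.01  -0.056  0.041 -0.015 -0.011 -0.026]
```

Call:
drive_tool([
  [[1,0.2,-0.72,0.2,0,0,0],[1,0.2,-0.72,0.2,0,0,0],[1,0.2,-0.72,0.2,0,0,0],[1,0.2,-0.72,0.2,0,0,0],[1,0.2,-0.72,0.2,0,0,0]],
])

```text
time_s: 2.62
tcp_pos: [0.4354, -0.2395, 0.2767]
tool_rot: [0.006, -3.141, -0.002]
ft_force: [0.9, 0.6, 0.1]
grip_width: 1.001
gripper_force: 0.0
```

Call:
drive_tool([
  [[1,0,0,0,0,0,0],[1,0,0,0,0,0,0]],
])

```text
time_s: 2.88
tcp_pos: [0.4357, -0.2385, 0.2772]
tool_rot: [0.003, -3.141, -0.003]
ft_force: [-0.6, 0.3, 0.2]
grip_width: 1.0
gripper_force: 0.0
```

```bash
python3 - <<'E'
from h import *
shot('wrist','w3'); o=get_obs(); print(o['time_s'],o['tcp_pos'],o['dq'].round(3))
a=[cv2.resize(load(f'w{i}')['p'],(800,600),interpolation=2)[:,:,::-1] for i in(1,2,3)]
for i,x in enumerate(a): cv2.imwrite(f'pics/vw{i+1}.png',x)
E
```

```text
2.925 [ 0.43601407 -0.23824424  0.27751267] [-0.008 -0.008  0.002 -0.004  0.004 -0.     0.003]
```

View pics/vw1.png

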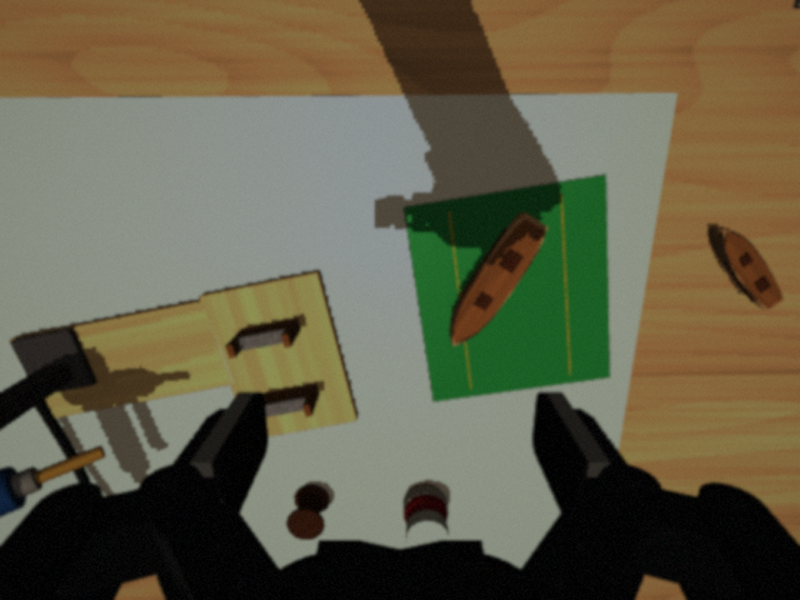

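View pics/vw2.png

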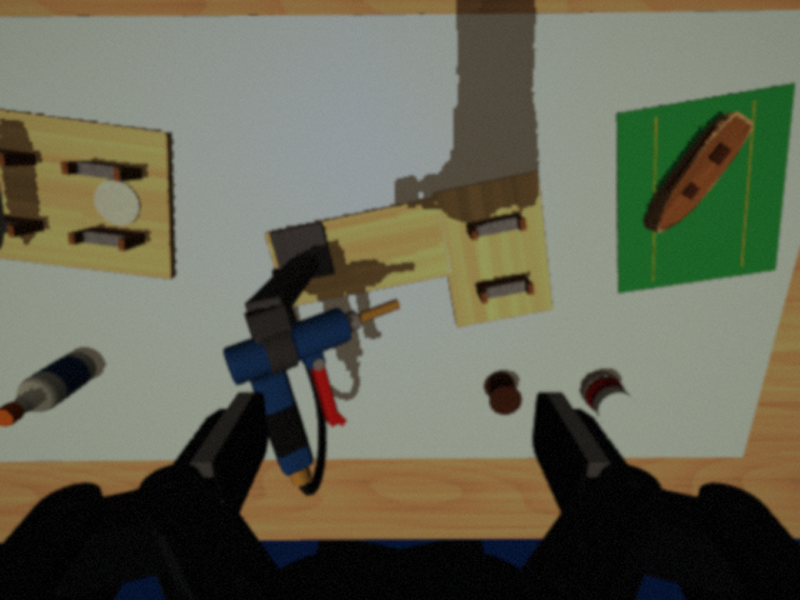

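View pics/vw3.png

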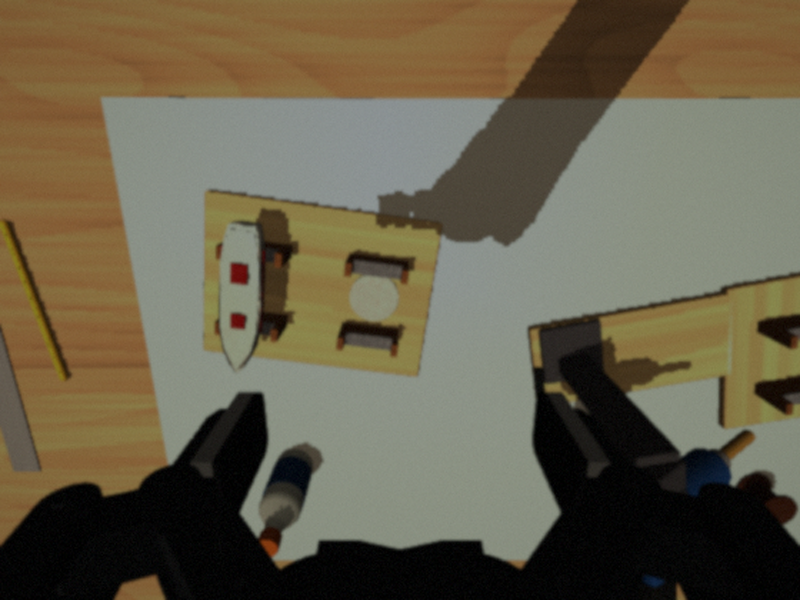

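The views show these things (in 800×600 pixels):
- **w1:** the hull on the mat is at (498,280) and the dusting saddles at (262,337) and (290,402).
- **w2:** the gun's grip is at (285,425) and its red trigger at (328,393).
- **w3:** the white hull is at (240,293), and the empty cradle's saddles at (378,265) and (368,340) with the paper between them.

I'll measure these from depth and colour.

```bash
python3 - <<'E'
from h import *
def rect(P): 
    c,(a,b),t=cv2.minAreaRect(np.float32(P)); 
    return np.round(c,4),np.round((a,b),4),round(t,1)
for t in('w1','w2','w3','top0'):
    s=load(t); P=cloud(s); hsv=cv2.cvtColor(s['p'],cv2.COLOR_RGB2HSV); H,S,V=[hsv[...,i].astype(int) for i in range(3)]
    tb=[np.nanmedian(P[...,2][(abs(P[...,2])<.02)&(S<60)&(V>90)])]
    print(t,'table z',tb, np.nanstd(P[...,2][(abs(P[...,2])<.02)&(S<60)&(V>90)]))
    X,Y,Z=P[...,0],P[...,1],P[...,2]
    def box(x,y,r): return (abs(X-x)<r)&(abs(Y-y)<r)
    if t in('w1','w2','top0'):
        m=box(.463,.347,.09)&(Z>.025)&(Z<.06); p=P[m]; print(' hull',m.sum(),rect(p[:,:2]),np.percentile(p[:,2],[10,50,90]).round(4), p.mean(0).round(4))
    for n,c in dict(dust=(.551,.15),empty=(.486,-.268),white=(.475,-.374)).items():
        m=box(*c,.075 if n=='dust' else .055)&(Z>.028)&(Z<.09)
        k,l,st,ce=cv2.connectedComponentsWithStats(m.astype(np.uint8))
        for i in range(1,k):
            if st[i,4]>25: p=P[l==i]; print(' ',n,st[i,4],rect(p[:,:2]),np.percentile(p[:,2],[10,50,90]).round(4),p.mean(0).round(4),(ce[i]/.7).round())
    if t in('w2','top0'):
        mr=((H<6)|(H>174))&(S>170)&(V>90)&(X<.75)&box(.65,-.02,.08)&(Z>.1); p=P[mr]; print(' trig',mr.sum(),rect(p[:,:2]),p.mean(0).round(4),np.percentile(p[:,2],[5,50,95]).round(3))
        mg=box(.62,-.05,.12)&(Z>.12)&(Z<.3); p=P[mg]; print(' gun',mg.sum())
        np.save(f'pics/gun_{t}.npy',np.c_[p,hsv[mg]])
E
```

```text
w1 table z [np.float64(0.0016926898846701954)] 0.0008877104428771517
 hull 2643 (array([0.4643, 0.3469]), array([0.0354, 0.1297]), 59.2) [0.0384 0.0406 0.0421] [0.4576 0.3491 0.0401]
  dust 627 (array([0.5132, 0.1436]), array([0.0131, 0.0568]), 11.6) [0.0337 0.0411 0.0548] [0.512  0.1436 0.0427] [261. 339.]
  dust 476 (array([0.581 , 0.1614]), array([0.0134, 0.0481]), 11.8) [0.0314 0.0406 0.052 ] [0.5786 0.1643 0.0405] [291. 404.]
w2 table z [np.float64(0.001690170769292676)] 0.0014880083973420294
 hull 2306 (array([0.4638, 0.3472]), array([0.0362, 0.1307]), 59.9) [0.0335 0.04   0.0418] [0.4583 0.3468 0.0389]
  dust 404 (array([0.5135, 0.1431]), array([0.0127, 0.0561]), 11.4) [0.0366 0.041  0.0549] [0.5125 0.1435 0.043 ] [496. 227.]
  dust 406 (array([0.582 , 0.1566]), array([0.0128, 0.056 ]), 11.6) [0.0334 0.041  0.0545] [0.5805 0.1569 0.0423] [504. 289.]
  empty 500 (array([ 0.4533, -0.2594]), array([0.0595, 0.0126]), 82.6) [0.0359 0.0414 0.0545] [ 0.453  -0.2587  0.0435] [ 98. 170.]
  empty 521 (array([ 0.5232, -0.2691]), array([0.0593, 0.0147]), 82.6) [0.0343 0.0414 0.0546] [ 0.5
[... 1390 characters left out ...]
 [0.0345 0.0409 0.0552] [0.5819 0.1558 0.0424] [367. 301.]
  dust 62 (array([0.5139, 0.1422]), array([0.0125, 0.0541]), 11.4) [0.0346 0.0402 0.0532] [0.5137 0.1426 0.0419] [372. 329.]
  empty 69 (array([ 0.5241, -0.2705]), array([0.0572, 0.0127]), 82.3) [0.036  0.0405 0.0542] [ 0.5239 -0.271   0.043 ] [543. 328.]
  empty 67 (array([ 0.4546, -0.2609]), array([0.0574, 0.0123]), 82.6) [0.0351 0.0415 0.0541] [ 0.4547 -0.2611  0.0428] [539. 357.]
  white 394 (array([ 0.4746, -0.3745]), array([0.0578, 0.1117]), 81.5) [0.0515 0.0757 0.0813] [ 0.4734 -0.372   0.0715] [589. 349.]
 trig 41 (array([ 0.638 , -0.0224]), array([0.0513, 0.0095]), 15.5) [ 0.6384 -0.0211  0.1724] [0.166 0.173 0.178]
 gun 906
```

```bash
cat >> h.py <<'E'
a=np.radians(11.3); gy=np.array([np.cos(a),np.sin(a),0]); dx=np.array([np.sin(a),-np.cos(a),0]); dust=np.array([.5477,.150,.0415])
gx=dx*np.cos(np.pi/6)+np.array([0,0,.5]); gz=np.cross(gx,gy); G=np.column_stack([gx,gy,gz])
E
python3 - <<'E'
from h import *
D=np.load('pics/gun_w2.npy'); q=(D[:,:3]-dust)@G; H,S,V=D[:,3:].T
pc=lambda m: (m.sum(),np.percentile(q[m],[1,10,50,90,99],axis=0).T.round(4).tolist())
red=((H<6)|(H>174))&(S>150)&(V>80)
print('red',*pc(red))
# gx-extents of everything per gy bin
for y0 in np.arange(-.02,.2,.01):
    m=(abs(q[:,1]-y0)<.005)&(q[:,2]>.0)
    if m.sum()<15: continue
    b=m&~red&(q[:,2]>np.percentile(q[m,2],50)-.01)
    r=m&red
    print(round(y0,3),m.sum(),'gx',np.percentile(q[b,0],[1,50,99]).round(3),'gz',np.percentile(q[b,2],[5,50,95]).round(3),'red',np.percentile(q[r,0],[2,98]).round(3) if r.sum()>5 else '',np.percentile(q[r,2],[5,95]).round(3) if r.sum()>5 else '', 'hue',np.median(H[b]),np.median(V[b]))
E
```

```text
red 373 [[0.2189, 0.2222, 0.2268, 0.2305, 0.2308], [0.0266, 0.0324, 0.0544, 0.0774, 0.082], [0.0143, 0.0189, 0.023, 0.024, 0.0254]]
-0.02 424 gx [0.197 0.253 0.289] gz [0.015 0.025 0.027] red   hue 17.0 36.0
-0.01 1016 gx [0.184 0.246 0.292] gz [0.021 0.028 0.032] red   hue 107.0 51.0
0.0 1019 gx [0.157 0.241 0.292] gz [0.023 0.031 0.034] red   hue 107.0 64.0
0.01 483 gx [0.188 0.248 0.292] gz [0.023 0.028 0.032] red   hue 107.0 53.0
0.02 356 gx [0.22  0.261 0.28 ] gz [0.022 0.026 0.028] red   hue 107.0 63.0
0.03 232 gx [0.221 0.264 0.276] gz [0.024 0.027 0.028] red [0.222 0.231] [0.018 0.026] hue 107.0 63.0
0.04 252 gx [0.221 0.265 0.278] gz [0.025 0.027 0.028] red [0.222 0.231] [0.016 0.024] hue 107.0 62.0
0.05 257 gx [0.253 0.267 0.279] gz [0.025 0.027 0.029] red [0.221 0.231] [0.016 0.024] hue 43.0 13.0
0.06 265 gx [0.221 0.268 0.28 ] gz [0.023 0.027 0.029] red [0.222 0.231] [0.017 0.024] hue 30.0 12.0
0.07 263 gx [0.221 0.267 0.281] gz [0.023 0.027 0.028] red [0.221 0.231] [0.016 0.024] hue 30.0 13.0
0.08 271 gx [0.217 0.266 0.281] gz [0.022 0.027 0.028] red [0.218 0.23 ] [0.017 0.024] hue 38.0 14.0
0.09 180 gx [0.244 0.268 0.28 ] gz [0.023 0.027 0.028] red   hue 107.0 61.0
0.1 158 gx [0.253 0.268 0.28 ] gz [0.024 0.027 0.028] red   hue 108.0 61.0
0.11 82 gx [0.258 0.267 0.276] gz [0.02  0.023 0.026] red   hue 17.0 103.0
0.12 69 gx [0.259 0.268 0.275] gz [0.018 0.022 0.025] red   hue 17.0 113.0
0.13 44 gx [0.26  0.266 0.271] gz [0.016 0.019 0.021] red   hue 16.5 17.0
0.14 40 gx [0.255 0.261 0.269] gz [0.005 0.014 0.017] red   hue 16.0 21.5
```

```bash
python3 - <<'E'
from h import *
gm=dust+G@[.267,.061,.0155]; print('grip_mid',gm.round(4))
go([((.464,.347,.20),down(np.radians(59.3)))])
E
```

```text
grip_mid [ 0.6513 -0.0572  0.1884]
rel [-0.0745, 1.4626, 0.1961] [0.001, -0.0003, 0.3431] rows 9.5 2.9
```

Call:
drive_tool([
  [[1,-0.04,0.75,0,0,0,0],[1,-0.04,0.75,0,0,0,0],[1,-0.04,0.75,0,0,0,0],[1,-0.04,0.75,0,0,0,0],[1,-0.04,0.75,0,0,0,0]],
])

```text
time_s: 3.55
tcp_pos: [0.4506, 0.0644, 0.2784]
tool_rot: [-0.009, 3.14, 0.002]
ft_force: [1.6, 0.2, 0.7]
grip_width: 0.999
gripper_force: 0.0
```

Call:
drive_tool([
  [[1,-0.03,0.71,0.2,0,0,0.34],[1,-0.03,0.71,0.2,0,0,0.34],[1,-0.03,0.71,0.2,0,0,0.34],[1,-0.03,0.71,0.2,0,0,0.34],[1,-0.03,0.71,0.2,0,0,0.34]],
])

```text
time_s: 4.18
tcp_pos: [0.4612, 0.3483, 0.1975]
tool_rot: [-0.822, -3.031, -0.003]
ft_force: [0.1, 0.3, -0.2]
grip_width: 1.0
gripper_force: 0.0
```

Call:
drive_tool([
  [[1,0,0,0,0,0,0]],
])

```text
time_s: 4.3
tcp_pos: [0.4597, 0.3514, 0.1967]
tool_rot: [-0.811, -3.032, -0.004]
ft_force: [-0.0, 0.9, -0.0]
grip_width: 0.994
gripper_force: 0.0
```

```bash
python3 - <<'E'
from h import *
print(get_obs()['tcp_pos'],get_obs()['joint_positions'])
go([((.464,.347,.07),down(np.radians(59.3))),((.464,.347,.007),down(np.radians(59.3)))])
E
```

```text
[0.45973804 0.35139232 0.1966585 ] [-0.82101707  0.42244886  0.12395559  1.9583812  -0.07874781  0.76488593
  0.39713706]
rel [-0.0158, -0.0047, 0.3166] [0.001, -0.0022, 0.0084] rows 2.0 0.1
rel [-0.0164, -0.0049, 0.4741] [0.001, -0.0022, 0.0084] rows 3.0 0.1
```

Call:
drive_tool([
  [[1,-0.016,-0.005,0.31,0,0,0.008],[1,-0.016,-0.005,0.31,0,0,0.008],[1,-0.016,-0.005,0.31,0,0,0.008],[1,-0.016,-0.005,0.31,0,0,0.008]],
])

```text
time_s: 4.8
tcp_pos: [0.4687, 0.3388, 0.0757]
tool_rot: [0.85, 3.023, 0.004]
ft_force: [-0.5, 1.1, 0.5]
grip_width: 1.003
gripper_force: 0.0
```

```bash
python3 - <<'E'
from h import *
print(get_obs()['tcp_pos'])
go([((.464,.347,.007),down(np.radians(59.3)))])
E
```

```text
[0.46869829 0.33879606 0.07572794]
rel [0.0208, 0.011, 0.1718] [0.0016, 0.0003, -0.0077] rows 1.1 0.1
```

Call:
drive_tool([
  [[1,0,0,0,0,0,0],[1,0,0,0,0,0,0],[1,0,0,0,0,0,0]],
])

```text
time_s: 5.18
tcp_pos: [0.4688, 0.338, 0.0752]
tool_rot: [0.851, 3.023, 0.003]
ft_force: [-0.0, -0.8, 0.2]
grip_width: 0.999
gripper_force: 0.0
```

```bash
python3 - <<'E'
from h import *
print(get_obs()['tcp_pos'],get_obs()['dq'].round(3))
go([((.464,.347,.007),down(np.radians(59.3)))])
E
```

```text
[0.46877205 0.33800813 0.07515937] [ 0.002  0.013 -0.001  0.005 -0.001 -0.003  0.002]
rel [0.022, 0.0126, 0.1704] [0.0014, 0.0004, -0.0083] rows 1.1 0.1
```

Call:
drive_tool([
  [[1,0.022,0.0126,0,0,0,-0.008],[1,0.022,0.0126,0.1,0,0,-0.008],[1,0.022,0.0126,0.168,0,0,-0.008],[1,0.022,0.0126,0.168,0,0,-0.008],[1,0.022,0.0126,0.168,0,0,-0.008]],
])

```text
time_s: 5.8
tcp_pos: [0.4636, 0.3471, 0.0073]
tool_rot: [0.832, 3.029, 0.001]
ft_force: [0.6, 0.4, -0.2]
grip_width: 0.994
gripper_force: 0.0
```

Call:
drive_tool([
  [[1,0,0,0,0,0,0]],
])

```text
time_s: 5.92
tcp_pos: [0.4641, 0.3471, 0.0079]
tool_rot: [0.832, 3.028, 0.003]
ft_force: [-0.3, 0.5, -0.3]
grip_width: 0.999
gripper_force: 0.0
```

```bash
python3 - <<'E'
from h import *
print(get_obs()['tcp_pos'],get_obs()['dq'].round(3))
go([((.464,.347,.007),down(np.radians(59.3)))])
E
```

```text
[0.46413512 0.34713722 0.0078925 ] [ 0.    -0.001 -0.     0.003  0.    -0.004 -0.001]
rel [0.0001, -0.0005, 0.0022] [0.0014, 0.0005, -0.0003] rows 0.0 0.0
```

Aligned. I'll close on the hull.

Call:
drive_tool([
  [[0.2,0,0,0,0,0,0],[0.2,0,0,0,0,0,0],[0.2,0,0,0,0,0,0],[0.2,0,0,0,0,0,0],[0.2,0,0,0,0,0,0]],
], grip_force=40)

```text
time_s: 6.55
tcp_pos: [0.4637, 0.3467, 0.0072]
tool_rot: [0.832, 3.029, 0.001]
ft_force: [0.3, -0.2, 5.7]
grip_width: 0.38
gripper_force: 39.6
```

Call:
drive_tool([
  [[0.2,0,0,0,0,0,0],[0.2,0,0,0,0,0,0],[0.2,0,0,-0.1,0,0,0],[0.2,0,0,-0.25,0,0,0],[0.2,0,0,-0.25,0,0,0]],
])

```text
time_s: 7.18
tcp_pos: [0.4662, 0.3484, 0.1105]
tool_rot: [0.831, 3.024, 0.011]
ft_force: [0.9, 0.3, -0.9]
grip_width: 0.379
gripper_force: 40.6
```

Call:
drive_tool([
  [[0.2,0,0,0,0,0,0],[0.2,0,0,0,0,0,0]],
])

```text
time_s: 7.42
tcp_pos: [0.462, 0.3454, 0.1049]
tool_rot: [-0.831, -3.027, 0.005]
ft_force: [-0.6, 0.5, -2.3]
grip_width: 0.381
gripper_force: 40.6
```

```bash
python3 - <<'E'
from h import *
print(get_obs()['tcp_pos'],get_obs()['dq'].round(3))
shot('wrist','w4');shot('scene','s4')
a=cv2.resize(load('w4')['p'],(400,300),interpolation=3);b=load('s4')['p'][200:350,300:500];b=cv2.resize(b,(400,300),interpolation=2)
cv2.imwrite('pics/v7.png',np.hstack([a,b])[:,:,::-1])
go([((.5477,.150,.12),down(np.radians(101.3)))])
E
```

```text
[0.46198015 0.34535954 0.10488065] [ 0.     0.006  0.001 -0.004 -0.    -0.001 -0.001]
rel [-0.4332, -0.3115, -0.0369] [-0.0017, -0.0013, -0.4669] rows 3.4 3.9
```

View pics/v7.png

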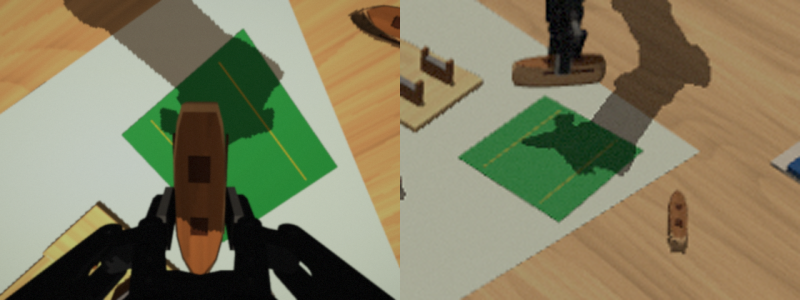

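The hull is held level in the fingers (left crop at (200,190)). I'll measure it in the hand and carry it over.

```bash
python3 - <<'E'
from h import *
s=load('w4'); P=cloud(s); o=get_obs(); Rt=R.from_rotvec(o['tool_rot']).as_matrix(); 
hsv=cv2.cvtColor(s['p'],cv2.COLOR_RGB2HSV)
m=(P[...,2]>.11)&(P[...,2]<.16)&(hsv[...,1]>110)&(hsv[...,0]<18)
k,l,st,ce=cv2.connectedComponentsWithStats(m.astype(np.uint8)); i=1+st[1:,4].argmax(); p=P[l==i]; q=(p-o['tcp_pos'])@Rt
top=q[q[:,2]<np.percentile(q[:,2],60)+.002]
print(len(q),cv2.minAreaRect(np.float32(q[:,:2])),np.percentile(q[:,2],[5,50,95]).round(4))
A=np.c_[top[:,:2],np.ones(len(top))]; print('plane',np.linalg.lstsq(A,top[:,2],rcond=None)[0].round(4))
E
```

```text
15120 ((0.004029739648103714, -0.0014967471361160278), (0.12226081639528275, 0.03450354188680649), 0.013721856288611889) [-0.0362 -0.034  -0.0323]
plane [ 0.0004 -0.0626 -0.0342]
```

Call:
drive_tool([
  [[0.2,-0.433,-0.311,-0.037,0,0,-0.467],[0.2,-0.433,-0.311,-0.037,0,0,-0.467],[0.2,-0.433,-0.311,-0.037,0,0,-0.467],[0.2,-0.433,-0.311,-0.037,0,0,-0.467],[0.2,-0.433,-0.311,-0.037,0,0,-0.467]],
])

```text
time_s: 8.15
tcp_pos: [0.5494, 0.1471, 0.1205]
tool_rot: [0.298, -3.126, 0.002]
ft_force: [0.2, 0.3, -1.4]
grip_width: 0.386
gripper_force: 40.6
```

Call:
drive_tool([
  [[0.2,0,0,0,0,0,0],[0.2,0,0,0,0,0,0],[0.2,0,0,0,0,0,0]],
])

```text
time_s: 8.52
tcp_pos: [0.5481, 0.1527, 0.1213]
tool_rot: [0.313, -3.126, -0.001]
ft_force: [-0.0, 0.3, -1.4]
grip_width: 0.378
gripper_force: 40.6
```

```bash
python3 - <<'E'
from h import *
print(get_obs()['tcp_pos'],get_obs()['dq'].round(3))
shot('wrist','w5')
go([((.5477,.150,.065),down(np.radians(101.3))),((.5477,.150,.046),down(np.radians(101.3)))])
s=load('w5'); P=cloud(s); o=get_obs(); Rt=R.from_rotvec(o['tool_rot']).as_matrix(); 
hsv=cv2.cvtColor(s['p'],cv2.COLOR_RGB2HSV)
m=(P[...,2]>.125)&(P[...,2]<.17)&(hsv[...,1]>110)&(hsv[...,0]<18)
k,l,st,ce=cv2.connectedComponentsWithStats(m.astype(np.uint8)); i=1+st[1:,4].argmax(); p=P[l==i]
print('hull',len(p),cv2.minAreaRect(np.float32(p[:,:2])),np.percentile(p[:,2],[5,50,95]).round(4))
E
```

```text
[0.54805965 0.1526714  0.12131766] [ 0.006 -0.004  0.005 -0.     0.001 -0.001  0.002]
rel [0.0023, -0.0055, 0.1409] [0.0002, -0.0001, 0.0013] rows 0.9 0.0
rel [0.0023, -0.0055, 0.1884] [0.0002, -0.0001, 0.0013] rows 1.2 0.0
hull 14955 ((0.543877124786377, 0.1514090597629547), (0.12272142618894577, 0.034478604793548584), 10.984000205993652) [0.1537 0.1554 0.1577]
```

Call:
drive_tool([
  [[0.2,0,-0.0055,0.06,0,0,0],[0.2,0,-0.0055,0.13,0,0,0],[0.2,0,-0.0055,0.15,0,0,0],[0.2,0,-0.0055,0.15,0,0,0],[0.2,0,-0.0055,0.15,0,0,0]],
])

```text
time_s: 9.2
tcp_pos: [0.5499, 0.1493, 0.0623]
tool_rot: [-0.31, 3.125, 0.001]
ft_force: [0.7, 0.5, -1.2]
grip_width: 0.384
gripper_force: 40.5
```

```bash
python3 - <<'E'
from h import *
print(get_obs()['tcp_pos'],get_obs()['dq'].round(3),get_obs()['ft_force'])
go([((.5477,.150,.0455),down(np.radians(101.3)))])
E
```

```text
[0.54986978 0.14925391 0.06234928] [ 0.001 -0.007  0.     0.002  0.002 -0.001 -0.001] [ 0.69287049  0.49826202 -1.24243701]
rel [0.005, 0.0029, 0.0421] [0.0002, 0.0011, 0.0002] rows 0.3 0.0
```

Call:
drive_tool([
  [[0.2,0.004,0.003,0.02,0,0,0],[0.2,0.004,0.003,0.042,0,0,0],[0.2,0.004,0.003,0.042,0,0,0],[0.2,0.004,0.003,0.042,0,0,0]],
])

```text
time_s: 9.7
tcp_pos: [0.5471, 0.1496, 0.0443]
tool_rot: [0.309, -3.126, 0.0]
ft_force: [-0.2, -0.3, -1.3]
grip_width: 0.384
gripper_force: 40.5
```

Call:
drive_tool([
  [[0.7,0,0,0,0,0,0],[0.7,0,0,0,0,0,0],[0.7,0,0,0,0,0,0],[0.7,0,0,0,0,0,0]],
])

```text
time_s: 10.2
tcp_pos: [0.5474, 0.1497, 0.0447]
tool_rot: [-0.309, 3.126, 0.0]
ft_force: [-0.1, 0.4, 0.9]
grip_width: 0.699
gripper_force: 0.0
```

Call:
drive_tool([
  [[0.7,0,0,-0.15,0,0,0],[0.7,0,0,-0.3,0,0,0],[0.7,0,0,-0.45,0,0,0],[0.7,0,0,-0.55,0,0,0],[0.7,0,0,-0.55,0,0,0]],
])

```text
time_s: 10.82
tcp_pos: [0.5497, 0.1506, 0.2686]
tool_rot: [-0.308, 3.118, 0.003]
ft_force: [0.8, 0.5, -0.2]
grip_width: 0.701
gripper_force: 0.0
```

Call:
drive_tool([
  [[1,0,0,0,0,0,0],[1,0,0,0,0,0,0]],
])

```text
time_s: 11.08
tcp_pos: [0.546, 0.1492, 0.2628]
tool_rot: [0.309, -3.123, 0.001]
ft_force: [0.7, 0.5, 0.5]
grip_width: 0.998
gripper_force: 0.0
```

```bash
python3 - <<'E'
from h import *
shot('wrist','w6'); shot('top','t6'); o=get_obs(); print(o['tcp_pos'])
for t in('w6','t6'):
    s=load(t); P=cloud(s); X,Y,Z=np.moveaxis(P,2,0)
    m=(abs(X-.548)<.08)&(abs(Y-.15)<.08)&(Z>.06)&(Z<.1); p=P[m]
    print('hull',m.sum(),cv2.minAreaRect(np.float32(p[:,:2])),np.percentile(p[:,2],[5,50,95]).round(4))
    A=np.c_[p[:,:2]-p[:,:2].mean(0),np.ones(len(p))]; print('plane',np.linalg.lstsq(A,p[:,2],rcond=None)[0].round(4))
gm=dust+G@[.267,.061,.0155]
Rg=np.column_stack([np.cross(-gx,-gz),-gx,-gz])
for off in(.10,):
    go([(gm-.009*gx+(off-.019)*gz,Rg),(gm-.009*gx-.019*gz,Rg)])
go([(gm-.009*gx-.019*gz,Rg)],(gm-.009*gx+(.081)*gz,Rg))
E
```

```text
[0.546393   0.14932261 0.26303239]
hull 3045 ((0.5461265444755554, 0.15073755383491516), (0.12938815355300903, 0.03494687378406525), 11.043815612792969) [0.076  0.0777 0.08  ]
plane [ 0.0028 -0.0001  0.0777]Traceback (most recent call last):
  File "<stdin>", line 6, in <module>
    return _quantile_unchecked(
        a, q, axis, out, overwrite_input, method, keepdims, weights)
    return _ureduce(a,
                    func=_quantile_ureduce_func,
    ...<5 lines>...
                    overwrite_input=overwrite_input,
                    method=method)
    r = func(a, **kwargs)
    result = _quantile(arr,
                       quantiles=q,
    ...<2 lines>...
                       out=out,
                       weights=wgt)
    slices_having_nans = np.isnan(arr[-1, ...])
                                  ~~~^^^^^^^^^
IndexError: index -1 is out of bounds for axis 0 with size 0
```

The hull is seated at (0.546, 0.151), at seat height and level. Next is the gun.

```bash
cat >> h.py <<'E'
gm=dust+G@[.267,.061,.0155]
Rg=np.column_stack([np.cross(-gx,-gz),-gx,-gz])
E
python3 - <<'E'
from h import *
go([(gm-.015*gx+.09*gz,Rg)]); print(gm-.015*gx+.09*gz)
E
```

```text
rel [-0.156, -0.4127, 0.0101] [0.3331, -0.0019, 0.0006] rows 2.8 2.8
[ 6.39944308e-01 -3.27637780e-04  2.58865680e-01]
```

Call:
drive_tool([
  [[1,-0.156,-0.41,-0.05,0.333,0,0],[1,-0.156,-0.41,-0.05,0.333,0,0],[1,-0.156,-0.41,-0.05,0.333,0,0],[1,-0.156,-0.41,0.01,0.333,0,0],[1,-0.156,-0.41,0.01,0.333,0,0]],
])

```text
time_s: 11.8
tcp_pos: [0.6389, 0.0011, 0.2578]
tool_rot: [-0.297, 2.977, -0.798]
ft_force: [0.3, 1.0, 1.1]
grip_width: 0.996
gripper_force: 0.0
```

Call:
drive_tool([
  [[1,0,0,0,0,0,0],[1,0,0,0,0,0,0],[1,0,0,0,0,0,0]],
])

```text
time_s: 12.18
tcp_pos: [0.6409, 0.0011, 0.2615]
tool_rot: [-0.293, 2.971, -0.795]
ft_force: [-0.4, -0.6, 0.4]
grip_width: 0.999
gripper_force: 0.0
```

```bash
python3 - <<'E'
from h import *
o=get_obs(); print(o['tcp_pos'],o['dq'].round(3), o['joint_positions'].round(2))
go([(gm-.015*gx+.09*gz,Rg),(gm-.015*gx-.022*gz,Rg)])
shot('wrist','w7'); s=load('w7'); P=cloud(s); q=(P-gm)@G; hsv=cv2.cvtColor(s['p'],cv2.COLOR_RGB2HSV); H,S,V=np.moveaxis(hsv,2,0).astype(int)
red=((H<6)|(H>174))&(S>150)&(V>60)&(abs(q[...,0])<.08)&(abs(q[...,1])<.06)
print('red',red.sum(),np.percentile(q[red],[2,50,98],axis=0).round(4).tolist())
g=(abs(q[...,1])<.03)&(abs(q[...,0])<.03)&(abs(q[...,2]-.012)<.006); print('grip',g.sum(),np.percentile(q[g],[1,50,99],axis=0).round(4).tolist())
E
```

```text
[0.64094259 0.00114303 0.26148949] [-0.002  0.002  0.001  0.004  0.001 -0.001  0.001] [-0.39  0.46  0.07  1.83  0.58  1.01  1.09]
rel [0.0032, 0.0006, 0.0072] [0.0005, 0.0008, -0.0004] rows 0.1 0.0
rel [0.0035, 0.0003, 0.2872] [0.0005, 0.0008, -0.0004] rows 1.8 0.0
red 902 [[-0.0673, -0.0334, -0.151], [-0.0419, -0.0055, 0.0077], [-0.0367, 0.0231, 0.0093]]
grip 2420 [[-0.0142, -0.0294, 0.0074], [-0.0009, -0.0017, 0.0117], [0.0131, 0.0294, 0.0134]]
```

The gun frame is confirmed by the second view: the grip spans ±14 mm and its top is at +12 mm. I'll descend over it.

Call:
drive_tool([
  [[1,0.003,0,0.1,0,0,0],[1,0.003,0,0.2,0,0,0],[1,0.003,0,0.287,0,0,0],[1,0.003,0,0.287,0,0,0],[1,0.003,0,0.287,0,0,0]],
])

```text
time_s: 12.85
tcp_pos: [0.6517, -0.0543, 0.1623]
tool_rot: [-0.295, 2.97, -0.794]
ft_force: [-0.8, 0.3, 0.0]
grip_width: 1.0
gripper_force: 0.0
```

Call:
drive_tool([
  [[1,0,0,0,0,0,0],[1,0,0,0,0,0,0]],
])

```text
time_s: 13.1
tcp_pos: [0.6515, -0.0543, 0.1623]
tool_rot: [-0.295, 2.97, -0.794]
ft_force: [-0.6, 0.9, -0.4]
grip_width: 1.004
gripper_force: 0.0
```

```bash
python3 - <<'E'
from h import *
o=get_obs(); print(o['tcp_pos'],o['ft_force'],((o['tcp_pos']-gm)@G).round(4))
go([(gm-.009*gx-.022*gz,Rg)])
E
```

```text
[ 0.65150084 -0.05431012  0.16233524] [-0.56638906  0.86949964 -0.36076988] [-0.0155  0.0008 -0.0212]
rel [0.0019, -0.0162, 0.002] [0.0007, 0.0017, -0.0] rows 0.1 0.0
```

Call:
drive_tool([
  [[1,0,-0.016,0.002,0,0,0],[0.45,0,-0.016,0.002,0,0,0],[0.45,0,-0.016,0.002,0,0,0],[0.45,0,-0.016,0.002,0,0,0],[0.45,0,-0.016,0.002,0,0,0]],
], grip_force=30)

```text
time_s: 13.72
tcp_pos: [0.653, -0.0602, 0.1683]
tool_rot: [-0.291, 2.969, -0.797]
ft_force: [-8.2, 5.4, 23.4]
grip_width: 0.453
gripper_force: 21.3
```

Call:
drive_tool([
  [[0.45,0,0,0,0,0,0],[0.45,0,0,0,0,0,0],[0.45,0,0,0,0,0,0]],
])

```text
time_s: 14.1
tcp_pos: [0.6529, -0.0603, 0.1683]
tool_rot: [-0.291, 2.969, -0.797]
ft_force: [-7.5, 5.2, 23.4]
grip_width: 0.449
gripper_force: 21.2
```

```bash
python3 - <<'E'
from h import *
o=get_obs(); print(o['tcp_pos'],o['ft_force'],o['grip_width'],o['gripper_force'],((o['tcp_pos']-gm)@G).round(4))
shot('top','t8'); shot('scene','s8')
s=load('t8');b=load('s8')
im=np.hstack([cv2.resize(s['p'][150:250,270:370],(400,400),interpolation=2),cv2.resize(b['p'][120:270,200:350],(400,400),interpolation=2)])
cv2.imwrite('pics/v8.png',im[:,:,::-1])
E
```

```text
[ 0.65293996 -0.06027636  0.16827485] [-7.53869138  5.20405977 23.35423484] 0.44922179746486524 21.207195846363902 [-0.0072  0.001  -0.0191]
```

View pics/v8.png

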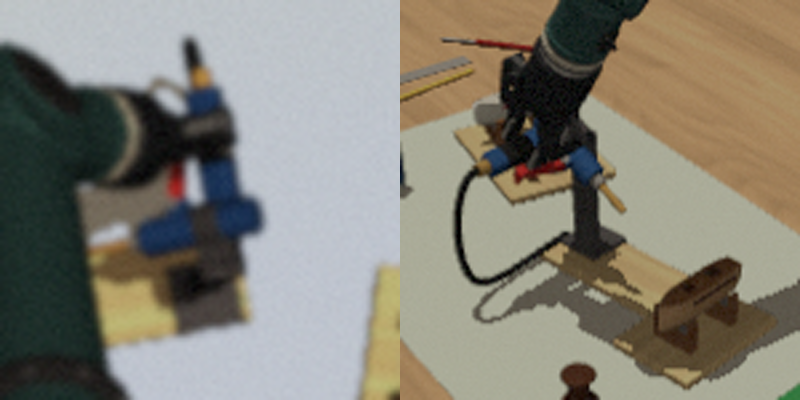

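The scene crop shows the fingers over the grip and trigger (around (540,160)), with the hull still in its cradle. The opening of 0.45 is less than I expected, so I'll measure the trigger angle from the wrist view.

```bash
python3 - <<'E'
from h import *
shot('wrist','w8')
for t in('w2','w7','w8','s8','scene0'):
    s=load(t); P=cloud(s); q=(P-gm)@G; hsv=cv2.cvtColor(s['p'],cv2.COLOR_RGB2HSV); H,S,V=np.moveaxis(hsv,2,0).astype(int)
    red=((H<6)|(H>174))&(S>150)&(V>50)&(q[...,0]>-.06)&(q[...,0]<.02)&(abs(q[...,1])<.06)&(abs(q[...,2])<.03)
    p=q[red]; print(t,red.sum())
    if red.sum()<10: continue
    for y0 in np.arange(-.035,.03,.01):
        m=abs(p[:,1]-y0)<.005
        if m.sum()>4: print('  y',round(y0,3),m.sum(),'gx',np.percentile(p[m,0],[5,50,95]).round(4),'gz',np.percentile(p[m,2],[5,95]).round(4))
s=load('w8'); P=cloud(s); q=(P-gm)@G
# profile at y~0: all points sorted by gx
for y0 in(-.005,.005,.02):
    m=(abs(q[...,1]-y0)<.004)&(abs(q[...,0])<.07)&(q[...,2]>-.04)&(q[...,2]<.06); p=q[m]; print('y',y0)
    for x0 in np.arange(-.06,.061,.006):
        k=abs(p[:,0]-x0)<.003
        if k.sum()>3: print('  gx',round(x0,3),k.sum(),np.percentile(p[k,2],[5,50,95]).round(3))
x=cv2.resize(load('w8')['p'][230:420,150:410],(800,585),interpolation=2); cv2.imwrite('pics/v9.png',np.clip(x*1.6,0,255).astype(np.uint8)[:,:,::-1])
E
```

```text
w2 402
  y -0.035 29 gx [-0.0444 -0.0385 -0.0364] gz [0.0015 0.011 ]
  y -0.025 71 gx [-0.0445 -0.0392 -0.0364] gz [-0.003   0.0085]
  y -0.015 75 gx [-0.045  -0.0392 -0.0364] gz [-0.0033  0.0085]
  y -0.005 72 gx [-0.045  -0.0395 -0.0364] gz [-0.0029  0.0083]
  y 0.005 65 gx [-0.0444 -0.039  -0.0365] gz [-0.0019  0.0088]
  y 0.015 81 gx [-0.0472 -0.0407 -0.0365] gz [-0.0018  0.0088]
  y 0.025 9 gx [-0.0491 -0.0458 -0.0425] gz [0.007  0.0085]
w7 882
  y -0.035 75 gx [-0.0465 -0.0417 -0.0371] gz [0.006  0.0088]
  y -0.025 154 gx [-0.0458 -0.0411 -0.037 ] gz [0.006  0.0087]
  y -0.015 156 gx [-0.0463 -0.0414 -0.0368] gz [0.006 0.009]
  y -0.005 142 gx [-0.0459 -0.0416 -0.037 ] gz [0.0064 0.0088]
  y 0.005 144 gx [-0.0462 -0.0414 -0.0371] gz [0.0062 0.0088]
  y 0.015 167 gx [-0.0486 -0.0425 -0.0374] gz [0.006 0.009]
  y 0.025 44 gx [-0.05   -0.046  -0.0402] gz [0.0065 0.0089]
w8 1805
  y -0.035 200 gx [-0.0425 -0.0364 -0.0343] gz [-0.0005  0.0089]
  y -0.025 532 gx [-0.0415 -0.0358 -0.0319] gz [-0.0008  0.0085]
  y -0.015 484 gx [-0.0389 -0.033  -0.029 ] gz [-0.0002  0.0086]
  y -0.005 
[... 1519 characters left out ...]
-0.06 18 [0.058 0.059 0.06 ]
  gx -0.042 15 [0.059 0.06  0.06 ]
  gx -0.03 42 [0.043 0.045 0.048]
  gx -0.024 411 [-0.003  0.021  0.045]
  gx -0.012 162 [0.008 0.011 0.013]
  gx -0.006 189 [0.011 0.012 0.013]
  gx -0.0 180 [0.011 0.012 0.013]
  gx 0.006 189 [0.011 0.012 0.013]
  gx 0.012 404 [0.01  0.029 0.045]
  gx 0.03 8 [0.059 0.06  0.06 ]
  gx 0.042 5 [0.059 0.059 0.06 ]
  gx 0.048 7 [0.058 0.059 0.06 ]
y 0.02
  gx -0.03 11 [0.007 0.008 0.009]
  gx -0.024 92 [0.007 0.008 0.008]
  gx -0.018 33 [-0.006  0.002  0.007]
  gx -0.012 145 [0.008 0.011 0.012]
  gx -0.006 181 [0.011 0.012 0.013]
  gx -0.0 160 [0.011 0.012 0.013]
  gx 0.006 166 [0.011 0.012 0.013]
  gx 0.012 106 [0.008 0.011 0.012]
```

View pics/v9.png

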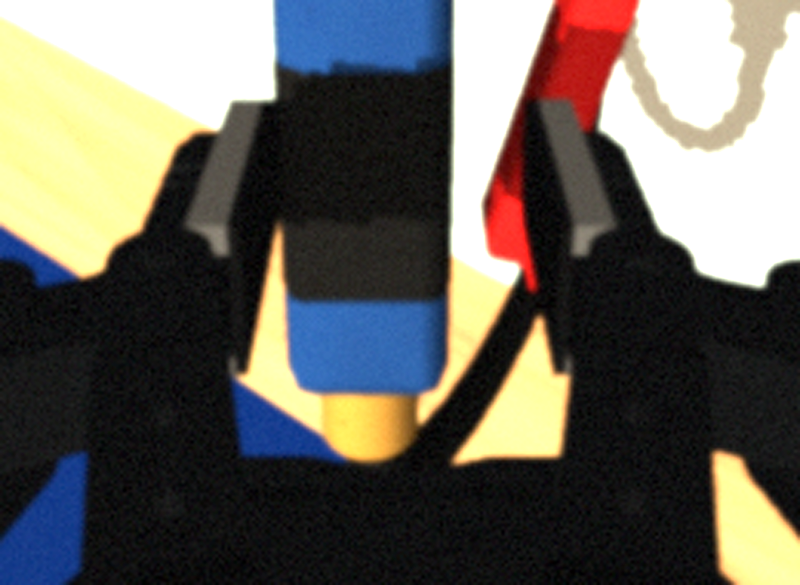

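The trigger is home. Its slope measures about 0.31–0.35 rad, and in the crop the red blade at (540,150) is pressed toward the grip by the right finger. I'll hold, then release.

Call:
drive_tool([
  [[0.45,0,0,0,0,0,0],[0.45,0,0,0,0,0,0],[0.45,0,0,0,0,0,0],[0.45,0,0,0,0,0,0],[0.45,0,0,0,0,0,0]],
])

```text
time_s: 14.88
tcp_pos: [0.653, -0.0603, 0.1683]
tool_rot: [-0.291, 2.969, -0.797]
ft_force: [-7.4, 6.1, 23.5]
grip_width: 0.452
gripper_force: 21.2
```

Call:
drive_tool([
  [[0.45,0,0,0,0,0,0],[0.45,0,0,0,0,0,0],[1,0,0.008,0,0,0,0],[1,0,0.016,0,0,0,0],[1,0,0.016,0,0,0,0]],
])

```text
time_s: 15.5
tcp_pos: [0.6502, -0.056, 0.1598]
tool_rot: [-0.295, 2.973, -0.796]
ft_force: [0.1, -0.4, 0.0]
grip_width: 0.999
gripper_force: 0.0
```

Call:
drive_tool([
  [[1,0,0,0,0,0,0],[1,0,0,0,0,0,0],[1,0,0,0,0,0,0]],
])

```text
time_s: 15.88
tcp_pos: [0.6507, -0.056, 0.1604]
tool_rot: [-0.294, 2.972, -0.796]
ft_force: [-0.0, -0.1, 0.0]
grip_width: 1.0
gripper_force: 0.0
```

```bash
python3 - <<'E'
from h import *
o=get_obs(); print(o['tcp_pos'],o['ft_force'],((o['tcp_pos']-gm)@G).round(4))
shot('wrist','w9')
for t in('w9',):
    s=load(t); P=cloud(s); q=(P-gm)@G; hsv=cv2.cvtColor(s['p'],cv2.COLOR_RGB2HSV); H,S,V=np.moveaxis(hsv,2,0).astype(int)
    red=((H<6)|(H>174))&(S>150)&(V>50)&(q[...,0]>-.06)&(q[...,0]<.02)&(abs(q[...,1])<.06)&(abs(q[...,2])<.03)
    p=q[red]
    for y0 in np.arange(-.035,.03,.01):
        m=abs(p[:,1]-y0)<.005
        if m.sum()>4: print('  y',round(y0,3),m.sum(),'gx',np.percentile(p[m,0],[5,50,95]).round(4))
go([(gm-.015*gx+.1*gz,Rg)])
E
```

```text
[ 0.6507302  -0.05604128  0.16036742] [-0.00889899 -0.08523097  0.02752318] [-0.0151 -0.0003 -0.0237]
  y -0.035 200 gx [-0.0454 -0.0402 -0.0368]
  y -0.025 479 gx [-0.0454 -0.0406 -0.0368]
  y -0.015 442 gx [-0.0458 -0.0409 -0.0368]
  y -0.005 406 gx [-0.0453 -0.0408 -0.0368]
  y 0.005 395 gx [-0.0453 -0.0406 -0.0368]
  y 0.015 505 gx [-0.0489 -0.042  -0.0368]
  y 0.025 105 gx [-0.0508 -0.0467 -0.0378]
rel [-0.0007, -0.0001, -0.309] [0.0002, -0.0001, -0.0001] rows 2.0 0.0
```

The trigger has sprung back. I'll retreat along the tool axis, then turn upright above the dusting cradle.

Call:
drive_tool([
  [[1,0,0,-0.15,0,0,0],[1,0,0,-0.31,0,0,0],[1,0,0,-0.31,0,0,0],[1,0,0,-0.31,0,0,0],[1,0,0,-0.31,0,0,0]],
])

```text
time_s: 16.55
tcp_pos: [0.6375, 0.0033, 0.2664]
tool_rot: [-0.293, 2.975, -0.799]
ft_force: [-0.5, -0.2, 0.5]
grip_width: 1.001
gripper_force: 0.0
```

```bash
python3 - <<'E'
from h import *
go([((.547,.1505,.22),down(np.radians(101.2)))])
E
```

```text
rel [0.15, 0.409, -0.1018] [-0.3337, -0.0021, 0.0005] rows 2.9 2.8
```

Call:
drive_tool([
  [[1,0.15,0.409,-0.15,-0.334,0,0],[1,0.15,0.409,-0.15,-0.334,0,0],[1,0.15,0.409,-0.1,-0.334,0,0],[1,0.15,0.409,-0.1,-0.334,0,0],[1,0.15,0.409,-0.1,-0.334,0,0]],
])

```text
time_s: 17.18
tcp_pos: [0.549, 0.1501, 0.2204]
tool_rot: [0.307, -3.126, 0.001]
ft_force: [-0.2, -0.2, 0.9]
grip_width: 0.997
gripper_force: 0.0
```

Call:
drive_tool([
  [[1,0,0,0,0,0,0],[1,0,0,0,0,0,0],[1,0,0,0,0,0,0],[1,0,0,0,0,0,0]],
])

```text
time_s: 17.68
tcp_pos: [0.5482, 0.1519, 0.2209]
tool_rot: [-0.31, 3.126, 0.002]
ft_force: [0.2, -0.4, -0.2]
grip_width: 0.996
gripper_force: 0.0
```

```bash
python3 - <<'E'
from h import *
shot('wrist','w10')
s=load('w10'); P=cloud(s); X,Y,Z=np.moveaxis(P,2,0)
m=(abs(X-.548)<.08)&(abs(Y-.15)<.08)&(Z>.06)&(Z<.1); p=P[m]
print('hull',m.sum(),cv2.minAreaRect(np.float32(p[:,:2])),np.percentile(p[:,2],[5,50,95]).round(4))
print(get_obs()['tcp_pos'],get_obs()['dq'].round(3))
go([((.5465,.1505,.10),down(np.radians(101.2))),((.5465,.1505,.0445),down(np.radians(101.2)))])
E
```

```text
hull 3844 ((0.546269953250885, 0.15087628364562988), (0.1295076310634613, 0.034919239580631256), 11.279870986938477) [0.0761 0.0777 0.0799]
[0.54818162 0.15181224 0.22094746] [ 0.001 -0.002 -0.003  0.001  0.001  0.001  0.002]
rel [0.0048, -0.0028, 0.3024] [0.0009, 0.0001, 0.0012] rows 1.9 0.0
rel [0.0048, -0.003, 0.4411] [0.0009, 0.0001, 0.0012] rows 2.8 0.0
```

Call:
drive_tool([
  [[1,0.004,-0.003,0.14,0,0,0],[1,0.004,-0.003,0.28,0,0,0],[1,0.004,-0.003,0.38,0,0,0],[1,0.004,-0.003,0.44,0,0,0],[1,0.004,-0.003,0.44,0,0,0]],
])

```text
time_s: 18.35
tcp_pos: [0.5453, 0.1501, 0.0431]
tool_rot: [0.309, -3.122, -0.001]
ft_force: [-0.2, -0.7, 0.3]
grip_width: 0.998
gripper_force: 0.0
```

Call:
drive_tool([
  [[1,0,0,0,0,0,0],[1,0,0,0,0,0,0],[1,0,0,0,0,0,0]],
])

```text
time_s: 18.73
tcp_pos: [0.5475, 0.1508, 0.046]
tool_rot: [-0.309, 3.124, 0.003]
ft_force: [0.0, 0.4, 0.0]
grip_width: 0.999
gripper_force: 0.0
```

```bash
python3 - <<'E'
from h import *
print(get_obs()['tcp_pos'],get_obs()['ft_force'])
go([((.5465,.1505,.0445),down(np.radians(101.2)))])
E
```

```text
[0.5474946  0.15075955 0.04598069] [0.03832842 0.39086394 0.00326976]
rel [0.0026, -0.0002, 0.0037] [0.0012, 0.0013, 0.0011] rows 0.0 0.0
```

Call:
drive_tool([
  [[0.2,0,0,0.003,0,0,0],[0.2,0,0,0.003,0,0,0],[0.2,0,0,0.003,0,0,0],[0.2,0,0,0.003,0,0,0],[0.2,0,0,0.003,0,0,0]],
], grip_force=40)

```text
time_s: 19.35
tcp_pos: [0.5468, 0.1506, 0.0439]
tool_rot: [0.309, -3.126, -0.002]
ft_force: [-1.3, -1.1, 3.3]
grip_width: 0.379
gripper_force: 40.1
```

Call:
drive_tool([
  [[0.2,0,0,0,0,0,0],[0.2,0,0,-0.1,0,0,0],[0.2,0,0,-0.25,0,0,0],[0.2,0,0,-0.4,0,0,0],[0.2,0,0,-0.55,0,0,0]],
])

```text
time_s: 19.98
tcp_pos: [0.5463, 0.1498, 0.2649]
tool_rot: [0.309, -3.126, -0.002]
ft_force: [0.5, 0.6, -1.1]
grip_width: 0.383
gripper_force: 40.4
```

Call:
drive_tool([
  [[0.2,0,0,-0.08,0,0,0],[0.2,0,0,-0.08,0,0,0],[0.2,0,0,-0.08,0,0,0]],
])

```text
time_s: 20.35
tcp_pos: [0.5456, 0.1496, 0.2939]
tool_rot: [0.309, -3.123, -0.001]
ft_force: [-0.2, -0.5, -2.0]
grip_width: 0.381
gripper_force: 40.4
```

```bash
python3 - <<'E'
from h import *
print(get_obs()['tcp_pos'])
go([((.4886,-.2645,.30),down(np.radians(82.4)))])
go([((.4886,-.2645,.12),down(np.radians(82.4)))])
E
```

```text
[0.54563672 0.14958496 0.29390668]
rel [0.3427, -0.9872, -0.0152] [0.0003, -0.002, 0.21] rows 6.7 1.8
rel [0.3414, -0.9876, 0.4348] [0.0003, -0.002, 0.21] rows 7.2 1.8
```

Call:
drive_tool([
  [[0.2,0.343,-0.987,-0.015,0,0,0.21],[0.2,0.343,-0.987,-0.015,0,0,0.21],[0.2,0.343,-0.987,-0.015,0,0,0.21],[0.2,0.343,-0.987,-0.015,0,0,0.21],[0.2,0.343,-0.987,-0.015,0,0,0.21]],
])

```text
time_s: 20.98
tcp_pos: [0.5022, -0.1609, 0.2973]
tool_rot: [-0.207, -3.13, -0.003]
ft_force: [0.6, -0.8, -0.7]
grip_width: 0.378
gripper_force: 40.4
```

Call:
drive_tool([
  [[0.2,0,0,0,0,0,0],[0.2,0,0,0,0,0,0],[0.2,0,0,0,0,0,0]],
])

```text
time_s: 21.35
tcp_pos: [0.504, -0.1573, 0.2985]
tool_rot: [-0.203, -3.133, -0.004]
ft_force: [-0.0, 0.6, -0.2]
grip_width: 0.381
gripper_force: 40.5
```

```bash
python3 - <<'E'
from h import *
print(get_obs()['tcp_pos'])
go([((.4886,-.2645,.14),down(np.radians(82.4)))])
E
```

```text
[ 0.50395674 -0.15732244  0.298534  ]
rel [0.0025, -0.2716, 0.3957] [0.0015, -0.0017, 0.0021] rows 3.1 0.0
```

Call:
drive_tool([
  [[0.2,0.002,-0.272,0.05,0,0,0],[0.2,0.002,-0.272,0.15,0,0,0],[0.2,0.002,-0.272,0.3,0,0,0],[0.2,0.002,-0.272,0.395,0,0,0],[0.2,0.002,-0.272,0.395,0,0,0]],
])

```text
time_s: 21.98
tcp_pos: [0.4869, -0.264, 0.1385]
tool_rot: [-0.203, -3.127, -0.008]
ft_force: [0.3, 0.4, -0.5]
grip_width: 0.382
gripper_force: 40.5
```

Call:
drive_tool([
  [[0.2,0,0,0,0,0,0],[0.2,0,0,0,0,0,0],[0.2,0,0,0,0,0,0],[0.2,0,0,0,0,0,0]],
])

```text
time_s: 22.48
tcp_pos: [0.4893, -0.2671, 0.1424]
tool_rot: [0.208, 3.133, 0.001]
ft_force: [-0.3, 0.6, -1.5]
grip_width: 0.381
gripper_force: 40.5
```

```bash
python3 - <<'E'
from h import *
o=get_obs(); print(o['tcp_pos'],o['dq'].round(3))
shot('wrist','w11'); s=load('w11'); P=cloud(s); Rt=R.from_rotvec(o['tool_rot']).as_matrix(); q=(P-o['tcp_pos'])@Rt
hsv=cv2.cvtColor(s['p'],cv2.COLOR_RGB2HSV)
m=(P[...,2]>.145)&(P[...,2]<.19)&(hsv[...,1]>110)&(hsv[...,0]<18)
k,l,st,ce=cv2.connectedComponentsWithStats(m.astype(np.uint8)); i=1+st[1:,4].argmax(); p=q[l==i]
print('hull in tool',len(p),cv2.minAreaRect(np.float32(p[:,:2])),np.percentile(p[:,2],[5,50,95]).round(4))
X,Y,Z=np.moveaxis(P,2,0)
for n,c in dict(e1=(.454,-.260),e2=(.5235,-.269)).items():
    mm=(abs(X-c[0])<.025)&(abs(Y-c[1])<.045)&(Z>.03)&(Z<.065)
    if mm.sum()>20: print(n,mm.sum(),cv2.minAreaRect(np.float32(P[mm][:,:2])))
go([((.4886,-.2645,.065),down(np.radians(82.4)))])
E
```

```text
[ 0.48932927 -0.26706714  0.14244433] [ 0.004  0.01  -0.001  0.006  0.001 -0.002 -0.001]
hull in tool 14792 ((0.0040534138679504395, -0.0007208306342363358), (0.1225389912724495, 0.034516021609306335), 0.5732040405273438) [-0.0364 -0.0341 -0.0328]
e1 202 ((0.4536978304386139, -0.25961363315582275), (0.055865347385406494, 0.012172381393611431), 81.60673522949219)
rel [0.0023, 0.0058, 0.1929] [0.0007, 0.0004, 0.0001] rows 1.2 0.0
```

Call:
drive_tool([
  [[0.2,0.002,0.006,0.08,0,0,0],[0.2,0.002,0.006,0.15,0,0,0],[0.2,0.002,0.006,0.18,0,0,0],[0.2,0.002,0.006,0.18,0,0,0],[0.2,0.002,0.006,0.18,0,0,0]],
])

```text
time_s: 23.15
tcp_pos: [0.4891, -0.2647, 0.0703]
tool_rot: [0.208, 3.133, 0.001]
ft_force: [-0.0, 0.4, -0.5]
grip_width: 0.387
gripper_force: 40.4
```

Call:
drive_tool([
  [[0.2,0,0,0,0,0,0],[0.2,0,0,0,0,0,0]],
])

```text
time_s: 23.4
tcp_pos: [0.4888, -0.2645, 0.0702]
tool_rot: [0.208, 3.134, 0.002]
ft_force: [0.1, 0.2, -0.3]
grip_width: 0.38
gripper_force: 40.4
```

```bash
python3 - <<'E'
from h import *
o=get_obs(); print(o['tcp_pos'],o['dq'].round(3),o['ft_force'])
go([((.4886,-.2642,.0452),down(np.radians(82.4)))])
E
```

```text
[ 0.48880932 -0.26449764  0.07020509] [-0.     0.004 -0.001  0.004  0.    -0.     0.001] [ 0.09648219  0.16138851 -0.29410655]
rel [0.0007, 0.0006, 0.0625] [0.0007, 0.0005, 0.0] rows 0.4 0.0
```

Call:
drive_tool([
  [[0.2,0,0,0.03,0,0,0],[0.2,0,0,0.062,0,0,0],[0.2,0,0,0.062,0,0,0],[0.2,0,0,0.062,0,0,0],[0.2,0,0,0.062,0,0,0]],
])

```text
time_s: 24.02
tcp_pos: [0.488, -0.2642, 0.0443]
tool_rot: [-0.208, -3.134, -0.003]
ft_force: [0.7, -0.4, -0.1]
grip_width: 0.387
gripper_force: 41.2
```

Call:
drive_tool([
  [[0.7,0,0,0,0,0,0],[0.7,0,0,0,0,0,0],[0.7,0,0,0,0,0,0],[0.7,0,0,0,0,0,0]],
])

```text
time_s: 24.52
tcp_pos: [0.4884, -0.2643, 0.0448]
tool_rot: [-0.208, -3.134, -0.002]
ft_force: [0.7, -0.7, -0.1]
grip_width: 0.698
gripper_force: 0.0
```

Call:
drive_tool([
  [[0.7,0,0,-0.15,0,0,0],[0.7,0,0,-0.3,0,0,0],[0.7,0,0,-0.45,0,0,0],[0.7,0,0,-0.5,0,0,0],[0.7,0,0,-0.5,0,0,0]],
])

```text
time_s: 25.15
tcp_pos: [0.4895, -0.2651, 0.2466]
tool_rot: [0.208, 3.131, 0.0]
ft_force: [-0.1, 0.4, -0.6]
grip_width: 0.699
gripper_force: 0.0
```

Call:
drive_tool([
  [[0.7,0,0,0,0,0,0],[0.7,0,0,0,0,0,0],[0.7,0,0,0,0,0,0],[0.7,0,0,0,0,0,0]],
])

```text
time_s: 25.65
tcp_pos: [0.4881, -0.2645, 0.244]
tool_rot: [-0.208, -3.133, -0.003]
ft_force: [-0.5, -0.4, 0.3]
grip_width: 0.702
gripper_force: 0.0
```

```bash
python3 - <<'E'
from h import *
shot('wrist','w12')
s=load('w12'); P=cloud(s); X,Y,Z=np.moveaxis(P,2,0)
for n,c in dict(bare=(.4886,-.2645),white=(.4746,-.374)).items():
    m=(abs(X-c[0])<.08)&(abs(Y-c[1])<.05)&(Z>.06)&(Z<.1); p=P[m]
    print(n,m.sum(),cv2.minAreaRect(np.float32(p[:,:2])),np.percentile(p[:,2],[5,50,95]).round(4))
    A=np.c_[p[:,:2]-p[:,:2].mean(0),np.ones(len(p))]; print('plane',np.linalg.lstsq(A,p[:,2],rcond=None)[0].round(4))
cv2.imwrite('pics/v10.png',cv2.resize(s['p'],(800,600),interpolation=2)[:,:,::-1])
E
```

```text
bare 3358 ((0.4881593883037567, -0.2647160589694977), (0.0350189283490181, 0.1299317181110382), 82.40242004394531) [0.076  0.0777 0.0799]
plane [0.0011 0.008  0.0776]
white 3677 ((0.47378236055374146, -0.37278714776039124), (0.03532871603965759, 0.12930971384048462), 82.886474609375) [0.0708 0.0777 0.0799]
plane [-0.0105 -0.11    0.0771]
```

View pics/v10.png

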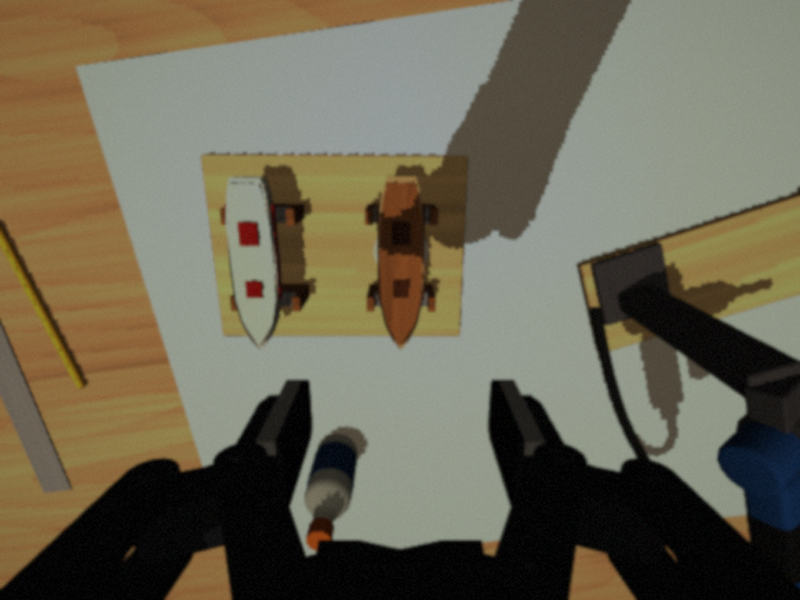

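Both hulls stand in their cradles: the bare one at (402,260) and the white one at (255,260), untouched. The bare hull is within 1 mm of the seat's middle, so I'm handing in.

```bash
python3 -c "
from cell import hand_in; print(hand_in())"
```

```text
the job is handed in; nothing more can be done
None
```

The bare hull was dusted in the cradle with the trigger held home for over a second and then released, and it now stands upright and released in the painting cradle that was empty; the white hull was not disturbed, and the job is handed in (no verdict was returned).

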